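# Open the double-latched guard of a foam sander

### The arm

A 6-joint arm with a two-finger parallel gripper is mounted at the origin on the work surface. World frame = base frame: x ahead of the robot, y to its left, z up, the work surface at z = 0. Lengths are in m, angles in rad, forces in N, time in s.
With the tool pointing down it reaches from about 0.375 to 0.975 m from the base axis. Payload 3.8 kg.
Tool frame: the origin (TCP) lies at the very end of the fingers, on their centre line; the grasp point (between the pads) lies bot.hold_point_z behind it (bot.hold_point_z is the distance from the TCP to the grasp point, in m); z points along the fingers, y is the line along which they close (so a half turn about z gives the same grasp; the last joint's range is limited). The gripper opens to 85 mm and grips with 20 to 120 N. Pads are 22 mm wide; open, the fingers measure 114 mm over their backs; the gripper's body (76 mm by 85 mm) begins 54 mm behind the grasp point. The pads swing forward as they close: fully open they stand 13 mm farther back than shut.
Start: joints at [-1.269, 0.264, 1.604, -0, 1.274, -0.037], TCP at [0.224, -0.637, 0.231] pointing down, gripper open.
Joint ranges: [-2.63, 2.63], [-0.94, 2.18], [0.31, 2.57], [-1.31, 4.45], [0, 2.66], [-2.55, 2.55]. Speed limits (rad/s): [2.57, 2.57, 3.14, 3.14, 3.14, 3.14].

### API

Orientations are given as a rotation vector (axis times angle).
In Python, from workcell import bot, cams, job, read_state gives the robot as it stands (bot), with the cameras (cams), the readings as plain functions and the job (job).
- The arm moves only by the shell command python3 jog.py 'ROWS' [OPENING] [FORCE]. ROWS is a JSON object whose key "increments" holds a list of rows, 1 to 5 of them, each of 4 numbers: dx, dy, dz in m, then a turn about the tool's z in rad; each row shifts and turns the commanded pose from where the row before left it, along the tool's axes as they then stand; what a row does not reach is not made up. A row lasts 1/8 s, in which the tool goes at most 0.0625 m and 0.188 rad, less where a joint would pass 70% of its speed; a pose out of reach is approached as far as the arm can. OPENING is the opening from 0.0 (shut) to 1.0 (fully open), set as the command begins (- or left out keeps the last). The fingers move at their own pace and stop on an object; FORCE is the grip in N (left out, the last holds). Time passes only in rows, so rows that do not move let the fingers close. It prints the time, the measured TCP pose, the force, the opening and the grip force at its end. Input that does not fit is refused with a message, and nothing moves.
- read_state(): the state, without advancing time (a new reading comes with each control period).
- cams.read_camera(name): name is "scene" or "top" or "wrist"; returns the picture (400x640x3 uint8, red, green, blue); there is no depth.
- cams.camera_info(name): a dict with "intrinsics" (3x3 intrinsics, pixels), "k1" (the pictures are not rectified: a ray, as slopes to the right and down, at radius r is drawn at 1 + k1 r^2 times it, then the intrinsics apply), "extrinsics" (4x4, takes a point from camera to world coordinates). Camera axes: x right, y down, z forward; pixel columns grow to the right and rows downward; lengths in m; the calibration is good to about 2 mm. A picture is of the moment at which its call begins: read the wrist's pose just before it. camera_info takes no time and is no camera call; for the wrist camera it gives the pose at the moment of the call.
- job.finish_job(): hands the job in; it is judged then, once.
The state is a dict: "time": time; "q": joint angles; "joint_vel": joint speeds; "joint_torque": joint torques, N m; "tool_pos": TCP position; "tcp_rot": TCP orientation; "wrist_force": force on the tool from outside, world axes, zero at the start; "torque": the same for the moment, N m; "width": opening from 0.0 (shut) to 1.0 (fully open); "grip_force": force on a finger pad.
Only numpy, scipy, OpenCV 4.12 (cv2) and the standard library are available. Lean on these libraries where they do the work, as an engineer would, in place of code of your own. Each camera call takes 0.05 s, during which the arm holds its last target. There are 200 camera calls.

### The job

Open the clear guard of the small foam sander so that its drum can be cleaned: turn only the small yellow inner lock knob clockwise to its stop, without dragging the black speed ring around it. Then raise the guard by its black handle until it stops on its safety catch, let it rest there, push the red catch under its front lip fully in, and swing the guard up until it stands wide open. Let go of it, and leave the tape, the bottle and the foam block where they are.

Things in the scene. Friction and masses are not known exactly. Their poses are not given: they have to be found in the camera images.
- sander: Grey and blue box fixed to the bench, 200 mm deep (its x), 290 wide (y -190 to +100), 100 high. Origin: underside, below the guard's middle; +x from its front to the hinge, +y along the guard's front edge away from the control deck, z up. Deck: y -190 to -102, top z 100; knob axis at x -30, y -146.
- guard (a joint): Opening angle of the guard in rad, 0 shut, 1.4 fully open. Stiff hinge: stays where it is left, about 7 N at the handle to raise it. Cannot rise past 0.04 until the lock knob is turned by about 0.95; then rises to about 0.36, where the safety catch stops it; with the catch pushed in it opens on to 1.4.
- guard_hinge (a point): Point on the hinge line (which runs along the sander's y): sander frame (98, 0, 104) mm. Does not move.
- guard_handle (a point): Middle of the guard's handle: a black round bar 12 mm thick, 100 mm long along the sander's y, on a post at each end, 45 mm above the guard's top. Guard shut: at sander frame (-92, 0, 153) mm, so 190 mm in front of the hinge and 49 mm above it; it turns with the guard.
- guard_lip (a point): Middle of the guard's front lip. Guard: a clear flat lid 8 mm thick, sander y -100 to +100, top at z 108 mm when shut, hinged at its rear. Lip at sander frame (-118, 0, 104) mm when shut, (-104, 0, 180) when the guard rests on the catch.
- lock_knob (a joint): Turn of the yellow inner lock knob in rad, 0 locked (starts 0 to 0.15), growing clockwise seen from above, stop at 1.45. Stays where it is left (0.05 N m).
- lock_grip (a point): On the lock knob's axis, at sander frame (-30, -146, 174) mm. Knob: yellow bar 14 mm thick (its x), 44 mm long (its y), z 144 to 194 mm above the bench, on a 48 mm disc (z 118 to 144). Its y axis points along the bar the way its steel tongue points, over the guard's edge when locked (joint 0: sander's +y).
- speed_ring (a joint): Setting of the black outer speed ring in rad, clockwise from above; any start from -1.5 to 1.5. Turns very easily. Ring: 84 mm across, 56 mm inside, z 120 to 136 above the bench, on the same axis as the lock knob.
- ring_mark (a point): White mark on the speed ring's top, 36 mm from the axis. It must stay within 7 mm of where it starts.
- catch (a joint): Travel of the red safety catch in m: 0 to 0.002 at the start (holding), 0.016 fully pushed in along the sander's +x (guard free above about 0.0117). Needs about 3 N and stays where it is left. Blocked while the guard is shut (below about 0.15 rad).
- catch_face (a point): Middle of the front face (looks to the sander's -x) of the red catch paddle, 44 mm wide, 28 high, 18 mm out of the front wall, under the guard's lip; at sander frame (-116, 0, 70) mm when catch = 0. With the guard resting on the catch, a tool tilted about 40 deg, fingertips forward, reaches it below the lip.
- tape: Grey roll of tape lying flat, 90 mm across, 24 mm high; bystander. Origin: centre of underside.
- glue: Amber bottle standing, 44 mm across, 110 mm high, red cap; bystander. Origin: centre of underside.
- foam: White foam block 120 x 80 x 50 mm; bystander. Origin: centre of underside.

How it is judged:
By the outcome, as a careful person would: the job done as asked, in the order asked, and still so for the second after the job is handed in, with the robot touching nothing.
It also fails if it takes over 72 s, if anything falls off the work surface, if the arm or the gripper's body presses on something with over 40 N, if the wrist force passes 120 N, or if a joint passes its speed limit or range.

## Working session

There is one attempt and no reset: what is moved stays moved. The work goes in short steps, Python scripts to look and compute and a shell command to move; the robot and the scene stay as the last step left them, time stands still between calls to the robot, and variables do not carry over. Pictures are saved under pics/ and viewed, at most 10 in all, crops included, and the job is handed in when it is done.

```bash
ls; mkdir -p pics; cat > h.py <<'E'
import numpy as np, cv2
from workcell import bot, cams, job, read_state
from scipy.spatial.transform import Rotation as R
def snap(n,f):
    c=cams.camera_info(n); im=cams.read_camera(n); cv2.imwrite('pics/'+f,im[:,:,::-1]); return im,c
def ray(c,u,v):
    K=np.array(c['intrinsics']);E=np.array(c['extrinsics']);p=np.array([(u-K[0,2])/K[0,0],(v-K[1,2])/K[1,1]])
    s=p.copy()
    for _ in range(20): s=p/(1+c['k1']*(s@s))
    d=E[:3,:3]@np.array([*s,1]); return E[:3,3],d
def onz(c,u,v,z):
    o,d=ray(c,u,v); return o+d*(z-o[2])/d[2]
def proj(c,P):
    K=np.array(c['intrinsics']);E=np.array(c['extrinsics']);q=E[:3,:3].T@(np.array(P)-E[:3,3]);s=q[:2]/q[2]
    s=s*(1+c['k1']*(s@s)); return K[:2,:2]@s+K[:2,2]
E
python3 - <<'E'
from h import *
for n in('scene','top'):
    im,c=snap(n,n+'0.png'); print(n,np.round(c['extrinsics'],3).tolist(),np.round(c['intrinsics'],1).tolist(),c['k1'])
s=read_state();print(s['time'],s['tool_pos'],s['tcp_rot'],bot.hold_point_z,s['wrist_force'])
E
```

```text
jog.py
pics
workcell.py
scene [[-0.702, 0.509, -0.498, 1.283], [0.713, 0.506, -0.486, 0.67], [0.005, -0.696, -0.718, 1.136], [0.0, 0.0, 0.0, 1.0]] [[497.9, 0.0, 314.1], [0.0, 497.9, 196.8], [0.0, 0.0, 1.0]] -0.10929249005360614
top [[-0.006, -0.987, 0.163, 0.375], [-1.0, 0.003, -0.016, -0.02], [0.016, -0.163, -0.986, 1.331], [0.0, 0.0, 0.0, 1.0]] [[381.0, 0.0, 317.9], [0.0, 381.0, 198.1], [0.0, 0.0, 1.0]] -0.023882045477691183
0.1 [ 0.22410191 -0.63601921  0.23007278] [-3.09464307e+00 -5.29295213e-01  4.50792790e-04] 0.0187 [ 0.10285619  0.89550709 -0.82686212]
```

View pics/scene0.png

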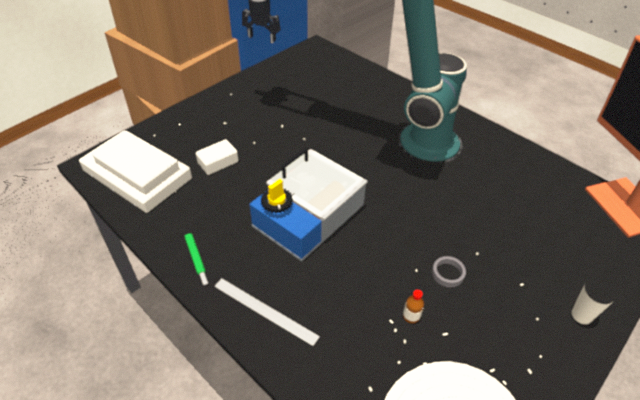

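View pics/top0.png

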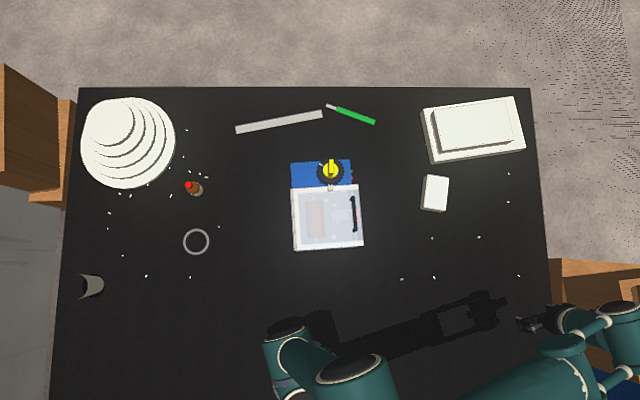

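The scene view shows the sander at about (305,205) px with the yellow knob at (277,195). In the top view its control deck is at (322,172), the guard at (327,217) and the handle at (354,213). The sander's front (-x) faces image right, which is world -y. Zooming in next.

```bash
python3 - <<'E'
from h import *
a=cv2.imread('pics/top0.png')[150:255,285:369]; b=cv2.imread('pics/scene0.png')[145:255,245:370]
a=cv2.resize(a,(400,500),interpolation=cv2.INTER_CUBIC); b=cv2.resize(b,(400,352),interpolation=cv2.INTER_CUBIC)
o=np.zeros((500,800,3),np.uint8);o[:,:400]=a;o[:352,400:]=b;cv2.imwrite('pics/zoom.png',o)
for n in('top','scene'):
    c=cams.camera_info(n); im=cv2.imread(f'pics/{n}0.png');h=cv2.cvtColor(im,cv2.COLOR_BGR2HSV)
    for nm,lo,hi in(('yel',(22,130,100),(35,255,255)),('blue',(105,120,60),(120,255,255))):
        m=cv2.inRange(h,lo,hi)
        m[:, :230]=0;m[:,400:]=0;m[:140]=0;m[265:]=0
        k,l,st,ce=cv2.connectedComponentsWithStats(m);i=1+np.argmax(st[1:,4])
        print(n,nm,st[i],ce[i]); cs=cv2.findContours((l==i).astype(np.uint8),0,2)[0][0]
        print(cv2.approxPolyDP(cv2.convexHull(cs),2,True)[:,0].tolist())
E
```

```text
top yel [323 159  16  20 202] [330.32673267 168.97524752]
[[333, 159], [338, 170], [329, 178], [324, 174], [323, 167], [329, 159]]
top blue [290 161  38  27 745] [304.82684564 174.41208054]
[[320, 161], [327, 185], [291, 187], [290, 163]]
scene yel [267 179  19  27 381] [276.05249344 193.3832021 ]
[[280, 179], [285, 201], [272, 205], [268, 202], [267, 186]]
scene blue [ 249  194   72   64 2416] [287.66307947 225.9718543 ]
[[252, 200], [262, 194], [294, 203], [320, 220], [320, 240], [300, 257], [252, 222], [249, 205]]
```

View pics/zoom.png

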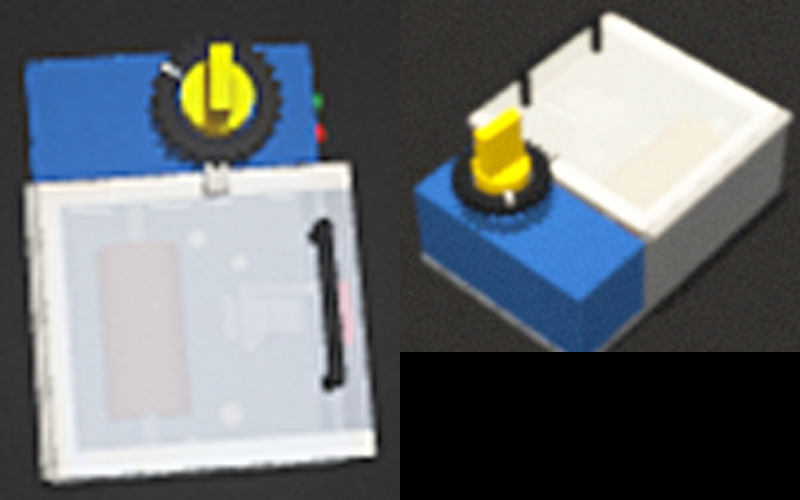

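The zoom shows the handle bar running from (321,228) to (333,383), the guard's front corners at (350,165) and (375,455), the ring centre near (216,103), and the white mark at (172,72). Now I'll fit the pose.

```bash
cat > fit.py <<'E'
from h import *
def fit(W,S):
    W=np.array(W);S=np.array(S);a=W.mean(0);b=S.mean(0);U,_,Vt=np.linalg.svd((S-b).T@(W-a))
    Rm=(Vt.T@np.diag([1,np.linalg.det(Vt.T@U.T)])@U.T);t=a-Rm@b
    return Rm,t,np.round((W-(S@Rm.T+t))*1000,1)
E
python3 - <<'E'
from fit import *
c=cams.camera_info('top')
P=[((321,228),(-92,-45,159)),((333,383),(-92,45,159)),((375,455),(-118,100,108)),((350,165),(-118,-100,108)),((25,60),(102,-190,100)),((311,44),(-98,-190,100))]
W=[];S=[]
for (u,v),s in P:
    W.append(onz(c,285+u/4.762-.4,150+v/4.762-.4,s[2]/1000)[:2]);S.append(np.array(s[:2])/1000)
Rm,t,r=fit(W,S);print(t,np.arctan2(Rm[1,0],Rm[0,0]));print(r.tolist())
s=cams.camera_info('scene')
for p in((-30,-146,194),(-92,-50,153),(-92,50,153),(-118,-100,108),(-98,-190,100)):
    w=[*(Rm@np.array(p[:2])/1000+t),p[2]/1000];print(p,np.round(w,4),proj(c,w).round(1),proj(s,w).round(1))
E
```

```text
[ 0.5163888  -0.05884768] 1.6244896084519513
[[4.6, 2.7], [-7.2, 1.8], [2.0, -2.2], [0.8, -0.7], [-0.3, -0.6], [0.2, -1.1]]
(-30, -146, 194) [ 0.6638 -0.081   0.194 ] [331.6 165.8] [275.  181.8]
(-92, -50, 153) [ 0.5713 -0.148   0.153 ] [352.6 197.7] [283.7 165. ]
(-92, 50, 153) [ 0.4714 -0.1534  0.153 ] [355.  229.5] [306.6 148.5]
(-118, -100, 108) [ 0.6226 -0.1713  0.108 ] [357.9 184.5] [266.3 180.8]
(-98, -190, 100) [ 0.7114 -0.1465  0.1   ] [349.6 158.9] [249.1 202.3]
```

```bash
python3 jog.py '{"increments": [[0.03, -0.02, -0.05, 0], [0.05, -0.031, -0.02, 0], [0.05, -0.031, 0, 0], [0.05, -0.031, 0, 0], [0.05, -0.031, 0, 0]]}' 0.6; python3 jog.py '{"increments": [[0.05, -0.031, 0, 0], [0.05, -0.031, 0, 0], [0.05, -0.031, 0, -0.18], [0, 0, 0, -0.18], [0, 0, 0, -0.18]]}';python3 -c "
from h import *
s=read_state();print(s['q'])"
```

```text
time: 0.72
tool_pos: [0.3941, -0.4226, 0.3009]
tcp_rot: [-3.096, -0.529, 0.0]
wrist_force: [0.4, -0.3, 0.1]
width: 0.602
grip_force: 0.0
time: 1.35
tool_pos: [0.5044, -0.2854, 0.3006]
tcp_rot: [-2.837, -1.348, 0.001]
wrist_force: [0.3, -0.7, -0.8]
width: 0.601
grip_force: 0.0
[-5.57905380e-01  4.88697477e-02  1.72381068e+00 -1.22294757e-04
  1.37014016e+00  1.25742995e-01]
```

```bash
python3 jog.py '{"increments": [[0.052, 0, 0, 0], [0.052, 0, 0, 0], [0.052, 0, 0, 0], [0.03, 0, 0, 0], [0, 0, 0, -0.18]]}';python3 jog.py '{"increments": [[0, 0, 0, -0.18], [0, 0, 0, -0.18], [0, 0, 0, -0.18], [0, 0, 0, -0.18], [0, 0, 0, -0.18]]}';python3 jog.py '{"increments": [[0, 0, 0, -0.18], [0, 0, 0, -0.18], [0, 0, 0, -0.18], [0, 0, 0, -0.18], [0, 0, 0, -0.18]]}';python3 -c "
from h import *
im,c=snap('wrist','w1.png');s=read_state();print(s['q'],np.round(c['extrinsics'],3).tolist())"
```

```text
time: 1.98
tool_pos: [0.6236, -0.1412, 0.3002]
tcp_rot: [-2.704, -1.596, 0.001]
wrist_force: [0.2, -0.5, -0.2]
width: 0.597
grip_force: 0.0
time: 2.6
tool_pos: [0.6223, -0.1434, 0.3005]
tcp_rot: [-1.743, -2.612, 0.001]
wrist_force: [-0.4, -0.7, -0.3]
width: 0.6
grip_force: 0.0
time: 3.22
tool_pos: [0.6223, -0.1435, 0.3005]
tcp_rot: [-0.433, -3.11, -0.0]
wrist_force: [0.8, -0.5, 0.4]
width: 0.6
grip_force: 0.0
[-2.65670269e-01  1.62731588e-01  1.59901786e+00  1.27844370e-05
  1.38117511e+00 -1.56482307e+00] [[0.273, 0.918, 0.288, 0.549], [0.962, -0.26, -0.082, -0.122], [-0.001, 0.3, -0.954, 0.444], [0.0, 0.0, 0.0, 1.0]]
```

View pics/w1.png

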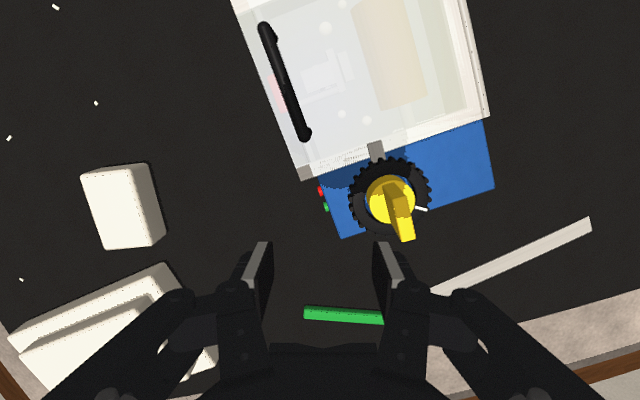

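The wrist view shows the handle from (264,24) to (305,137), deck corners at (341,238) and (495,187), the knob disc near (390,200) with the bar top towards (405,240), and the ring mark at (421,208). Next I'll refine the pose and the bar angle.

```bash
python3 - <<'E'
from fit import *
import pickle
c=cams.camera_info('wrist');pickle.dump(c,open('w1.pkl','wb'))
im=cv2.imread('pics/w1.png');h=cv2.cvtColor(im,cv2.COLOR_BGR2HSV)
m=cv2.inRange(h,(22,130,60),(35,255,255));cs=max(cv2.findContours(m,0,2)[0],key=cv2.contourArea)
print(cv2.approxPolyDP(cv2.convexHull(cs),1.5,True)[:,0].tolist())
P=[((265,27),(-92,44,157)),((305,134),(-92,-44,157)),((341,238),(-98,-190,100)),((495,187),(102,-190,100)),((302,181),(-118,-100,104))]
W=[onz(c,u,v,s[2]/1000)[:2] for (u,v),s in P];S=[np.array(s[:2])/1000 for _,s in P]
Rm,t,r=fit(W,S);print(t,np.arctan2(Rm[1,0],Rm[0,0]));print(r.tolist())
k=Rm@[-.03,-.146]+t;print('knob',k,proj(c,[*k,.194]),proj(c,[*k,.144]),'mark',onz(c,421,208,.136))
cv2.imwrite('pics/w1c.png',cv2.resize(im[140:260,330:450],(600,600),interpolation=cv2.INTER_CUBIC))
E
```

```text
[[377, 178], [389, 174], [396, 176], [413, 191], [415, 198], [414, 239], [401, 241], [373, 216], [366, 195], [368, 187]]
[ 0.5158567  -0.05903513] 1.6402278499759562
[[-4.8, 0.5], [5.1, 1.8], [-1.1, -0.1], [-1.8, -2.9], [2.6, 0.7]]
knob [ 0.6635862  -0.07883399] [403.85568537 218.78198261] [391.70440403 201.2619547 ] mark [ 0.68293442 -0.04813773  0.136     ]
```

View pics/w1c.png

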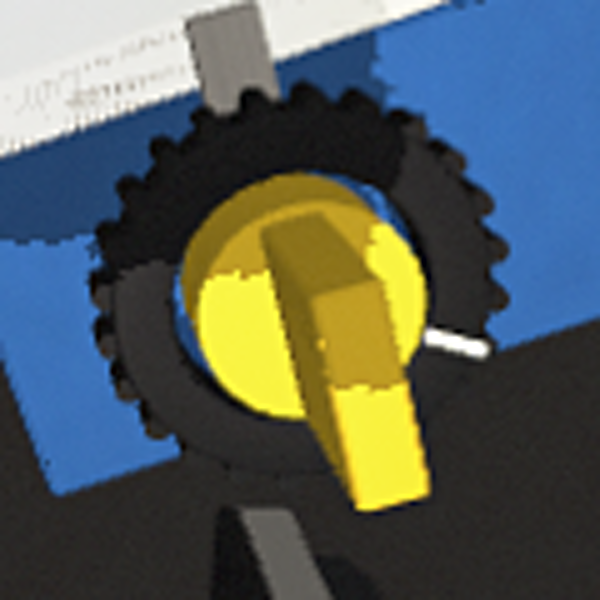

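The crop shows the bar's top face with corners (315,293), (380,278), (430,492) and (358,511). Its centre is at px (404.2,218.8), which matches the fit.

```bash
python3 - <<'E'
from fit import *
import pickle
c=pickle.load(open('w1.pkl','rb'))
q=[onz(c,330+u/5-.4,140+v/5-.4,.194)[:2] for u,v in((315,293),(380,278),(430,492),(358,511))]
d=(q[0]+q[1])/2-(q[2]+q[3])/2; print('bar ctr',np.mean(q,0),'len',np.linalg.norm(d),'yaw',np.arctan2(d[1],d[0]))
P=[((265,27),(-92,49,157)),((305,134),(-92,-49,157)),((341,238),(-98,-190,100)),((495,187),(102,-190,100)),((302,181),(-118,-100,104))]
W=[onz(c,u,v,s[2]/1000)[:2] for (u,v),s in P];S=[np.array(s[:2])/1000 for _,s in P]
Rm,t,r=fit(W,S);y=np.arctan2(Rm[1,0],Rm[0,0]);print(t,y,r.tolist(),'knob',Rm@[-.03,-.146]+t,'sander y yaw',y+np.pi/2-2*np.pi)
s=read_state();M=R.from_rotvec(s['tcp_rot']).as_matrix();print(s['tool_pos'],M.round(3).tolist())
D=np.array([*(np.mean(q,0)),.156])-s['tool_pos'];print('tool delta',M.T@D,'toolx yaw',np.arctan2(M[1,0],M[0,0]))
E
```

```text
bar ctr [ 0.66364306 -0.07881949] len 0.043259912410349655 yaw -3.134565445550361
[ 0.51585445 -0.05903937] 1.6402703308906272 [[0.2, 0.8], [0.1, 1.4], [-1.1, -0.1], [-1.8, -2.9], [2.6, 0.7]] knob [ 0.66358479 -0.07883195] sander y yaw -3.0721186494940627
[ 0.6222822  -0.14351457  0.30049962] [[-0.963, 0.268, -0.001], [0.268, 0.963, 0.0], [0.001, 0.0, -1.0]]
tool delta [-0.02267781  0.07341993  0.14446988] toolx yaw 2.869946710215803
```

```bash
python3 jog.py '{"increments": [[-0.0115, 0.0367, 0, 0], [-0.0112, 0.0367, 0, 0], [0, 0, 0, -0.14], [0, 0, 0.05, -0.139], [0, 0, 0.03, 0]]}';python3 - <<'E'
from h import *
im,c=snap('wrist','w2.png')
s=read_state();M=R.from_rotvec(s['tcp_rot']).as_matrix();print(s['q'],M.round(3).tolist())
D=np.array([.6636,-.0788,.156])-s['tool_pos'];print('tool delta',M.T@D,'toolx yaw',np.arctan2(M[1,0],M[0,0]))
E
```

```text
time: 3.9
tool_pos: [0.6638, -0.079, 0.2185]
tcp_rot: [-0.008, -3.139, -0.001]
wrist_force: [-0.3, 0.4, -0.9]
width: 0.596
grip_force: 0.0
[-1.55865498e-01  2.64620801e-01  1.63614033e+00 -2.08243280e-05
  1.25106841e+00 -1.72062380e+00] [[-1.0, 0.006, -0.01], [0.006, 1.0, 0.002], [0.01, 0.002, -1.0]]
tool delta [-0.00283362 -0.00014732  0.05749171] toolx yaw 3.135568908204203
```

View pics/w2.png

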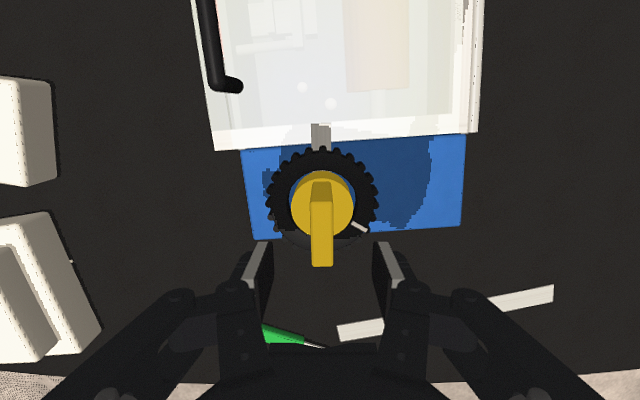

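The bar stands centred between the fingers at (321,230). Descending, then gripping.

```bash
python3 jog.py '{"increments": [[0, 0, 0.03, 0], [0, 0, 0.028, 0], [0, 0, 0, 0]]}';python3 jog.py '{"increments": [[0, 0, 0, 0], [0, 0, 0, 0], [0, 0, 0, 0], [0, 0, 0, 0], [0, 0, 0, 0]]}' 0.0 30
```

```text
time: 4.32
tool_pos: [0.6627, -0.0791, 0.1605]
tcp_rot: [-0.009, -3.136, -0.001]
wrist_force: [-1.3, 0.4, -0.4]
width: 0.596
grip_force: 0.0
time: 4.95
tool_pos: [0.6662, -0.0796, 0.1656]
tcp_rot: [0.006, 3.138, -0.001]
wrist_force: [0.1, -0.0, 5.4]
width: 0.16
grip_force: 33.8
```

```bash
python3 jog.py '{"increments": [[0, 0, 0, 0]]}'; python3 - <<'E'
from h import *
im,c=snap('wrist','w3.png');s=read_state();print(s['q'],s['torque'],s['wrist_force'],s['tool_pos'])
cv2.imwrite('pics/w3c.png',cv2.resize(im[120:320,200:440,::-1],(720,600)))
E
```

```text
time: 5.08
tool_pos: [0.6662, -0.0796, 0.1656]
tcp_rot: [0.006, 3.138, -0.001]
wrist_force: [0.1, -0.6, 5.4]
width: 0.159
grip_force: 33.8
[-1.56072428e-01  2.99134260e-01  1.68318757e+00  4.15618687e-05
  1.15561021e+00 -1.72295441e+00] [ 0.06280151  0.07300326 -0.06128272] [ 0.24066019 -0.44412367  6.10292612] [ 0.66624707 -0.07961564  0.16559781]
```

View pics/w3c.png

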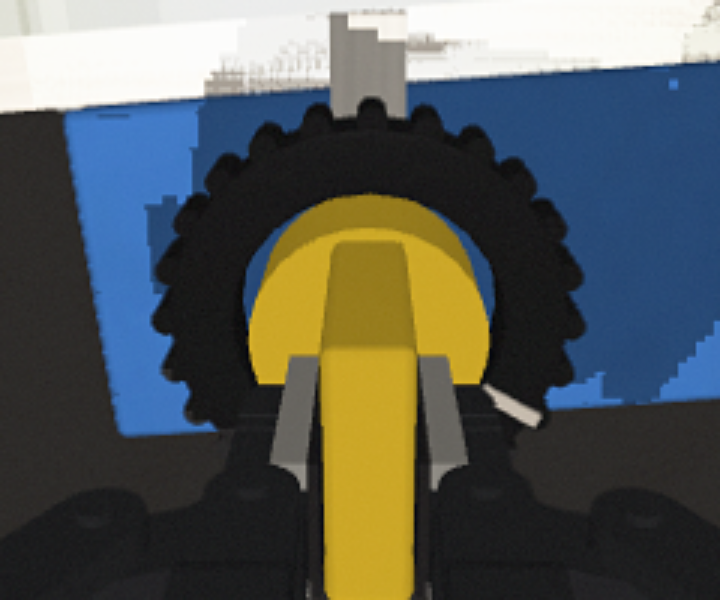

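Pads hold the bar squarely (px 320–415 in the crop), clear of the ring. Now turning it.

```bash
python3 jog.py '{"increments": [[0, 0, 0, 0.15], [0, 0, 0, 0.15], [0, 0, 0, 0.15], [0, 0, 0, 0.15], [0, 0, 0, 0.15]]}';python3 jog.py '{"increments": [[0, 0, 0, 0.15], [0, 0, 0, 0.15], [0, 0, 0, 0.15], [0, 0, 0, 0.15], [0, 0, 0, 0]]}'; python3 - <<'E'
from h import *
im,c=snap('wrist','w4.png');s=read_state();print(s['q'],s['torque'],s['wrist_force'],s['tool_pos'])
M=R.from_rotvec(s['tcp_rot']).as_matrix();print('toolx yaw',np.arctan2(M[1,0],M[0,0]))
E
```

```text
time: 5.75
tool_pos: [0.6658, -0.0806, 0.1656]
tcp_rot: [1.162, 2.915, -0.002]
wrist_force: [-1.2, -3.2, 7.4]
width: 0.159
grip_force: 33.9
time: 6.38
tool_pos: [0.665, -0.0811, 0.1656]
tcp_rot: [1.968, 2.446, -0.003]
wrist_force: [-2.7, -3.4, 8.4]
width: 0.154
grip_force: 34.1
[-0.15715848  0.29876973  1.68373435 -0.00285704  1.15781606 -0.37268422] [-0.69848976  0.7055162  -0.05680068] [-4.12958398 -4.37432063  8.54458881] [ 0.66497897 -0.0810866   0.16555745]
toolx yaw 1.7874667130214812
```

```bash
python3 jog.py '{"increments": [[0, 0, 0, 0.06], [0, 0, 0, 0.06], [0, 0, 0, 0]]}'; python3 - <<'E'
from h import *
s=read_state();print(s['torque'],s['q'][5]);M=R.from_rotvec(s['tcp_rot']).as_matrix();print('toolx yaw',np.arctan2(M[1,0],M[0,0]))
E
```

```text
time: 6.8
tool_pos: [0.665, -0.0811, 0.1656]
tcp_rot: [2.104, 2.329, -0.004]
wrist_force: [-4.4, -3.4, 8.6]
width: 0.156
grip_force: 64.1
[-0.59208878  0.72496461  1.83296301] -0.2561621078376259
toolx yaw 1.672056089225713
```

Torque jumped to 1.8 N m, so the knob is at its stop. I'll ease off, release, lift and check.

```bash
python3 jog.py '{"increments": [[0, 0, 0, -0.05], [0, 0, 0, 0]]}'; python3 jog.py '{"increments": [[0, 0, 0, 0], [0, 0, 0, 0], [0, 0, 0, 0]]}' 0.5; python3 jog.py '{"increments": [[0, 0, -0.03, 0], [0, 0, -0.05, 0], [0, 0, -0.05, 0], [0, 0, 0, 0]]}'; python3 - <<'E'
from h import *
im,c=snap('wrist','w5.png');s=read_state();print(s['q'],s['tool_pos'],s['torque'])
import pickle;pickle.dump(c,open('w5.pkl','wb'))
t,_=snap('top','t5.png')
o=np.zeros((400,800,3),np.uint8);o[:,:480]=im[:,80:560,::-1];o[:,480:]=cv2.resize(t[150:255,285:369,::-1],(320,400));cv2.imwrite('pics/w5c.png',o)
E
```

```text
time: 7.05
tool_pos: [0.665, -0.0811, 0.1656]
tcp_rot: [2.047, 2.379, -0.003]
wrist_force: [-3.3, -3.5, 8.2]
width: 0.158
grip_force: 42.4
time: 7.42
tool_pos: [0.6647, -0.0792, 0.1627]
tcp_rot: [-2.052, -2.378, 0.0]
wrist_force: [0.1, -0.0, 0.6]
width: 0.496
grip_force: 0.0
time: 7.92
tool_pos: [0.6679, -0.0797, 0.2999]
tcp_rot: [2.046, 2.372, 0.009]
wrist_force: [0.3, -0.1, 0.4]
width: 0.502
grip_force: 0.0
[-1.55908584e-01  2.22034919e-01  1.53654596e+00  1.11123701e-04
  1.37733961e+00 -3.03044247e-01] [ 0.66644448 -0.07951046  0.29646147] [ 0.01439954 -0.01402913  0.01098129]
```

View pics/w5c.png

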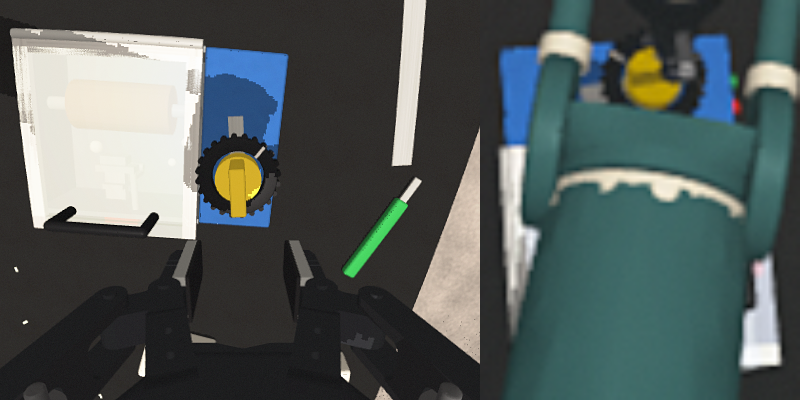

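The knob bar now points along the front, with its tongue off the guard, and the ring mark is at px (340,152). Next I'll check that mark and work out the move to the handle. The jog can't tilt the tool, so I'll also measure the gripper outline to see if an open finger's back can push the catch.

```bash
cat > pose.py <<'E'
from h import *
YAW=1.6403;T=np.array([.5159,-.0590,0]);RS=R.from_euler('z',YAW).as_matrix()
def sw(p): return RS@np.array(p)/1000+T
def delta(target):
    s=read_state();M=R.from_rotvec(s['tcp_rot']).as_matrix();y=np.arctan2(M[1,0],M[0,0])
    sp=RS.T@(s['tool_pos']-T)*1000
    print('t',round(s['time'],2),'sander mm',sp.round(1),'tool delta',(M.T@(sw(target)-s['tool_pos'])).round(4),'turn to yaw 3.211:',round((y-3.2111+np.pi)%(2*np.pi)-np.pi,3),'q',s['q'].round(2),'F',s['wrist_force'].round(1))
E
python3 - <<'E'
from pose import *
import pickle
c=pickle.load(open('w5.pkl','rb'));print('mark',onz(c,340,152,.136))
delta((-92,0,260))
s=read_state();M=R.from_rotvec(s['tcp_rot']).as_matrix()
# finger outline: rays onto tool plane x=0 (w5)
c=cams.camera_info('wrist')
for u,v in((265,240),(250,270),(185,295),(130,400),(373,240),(448,290),(520,385),(252,345)):
    o,d=ray(c,u,v);o=M.T@(o-s['tool_pos']);d=M.T@d
    for x0 in(0,.011):
        p=o+d*(x0-o[0])/d[0];print((u,v),(p*1000).round(0),end=' ')
    print()
E
```

```text
mark [ 0.68346734 -0.04930476  0.136     ]
t 8.03 sander mm [ -30.7 -147.5  293.8] tool delta [-0.0497 -0.1519  0.0336] turn to yaw 3.211: -1.493 q [-0.16  0.22  1.54  0.    1.38 -0.3 ] F [ 0.  -0.8 -1. ]
(265, 240) [  0. -34.  17.] (265, 240) [ 11. -29.  -6.] 
(250, 270) [  0. -35. -16.] (250, 270) [ 11. -30. -34.] 
(185, 295) [  0. -58. -37.] (185, 295) [ 11. -50. -52.] 
(130, 400) [  0. -53. -85.] (130, 400) [ 11. -46. -94.] 
(373, 240) [ 0. 30. 17.] (373, 240) [11. 26. -6.] 
(448, 290) [  0.  55. -33.] (448, 290) [ 11.  47. -49.] 
(520, 385) [  0.  58. -81.] (520, 385) [ 11.  49. -90.] 
(252, 345) [  0. -24. -64.] (252, 345) [ 11. -20. -75.]
```

The mark is within about 1 mm. Moving over the handle.

```bash
python3 jog.py '{"increments": [[-0.0166, -0.0506, 0.01, 0], [-0.0166, -0.0506, 0.01, 0], [-0.0166, -0.0506, 0.0136, 0], [0, 0, 0, -0.166], [0, 0, 0, -0.166]]}';python3 jog.py '{"increments": [[0, 0, 0, -0.166], [0, 0, 0, -0.166], [0, 0, 0, -0.166], [0, 0, 0, -0.166], [0, 0, 0, -0.166]]}'; python3 jog.py '{"increments": [[0, 0, 0, -0.166], [0, 0, 0, -0.166], [0, 0, 0, 0]]}' 0.6; python3 - <<'E'
from pose import *
im,c=snap('wrist','w6.png');delta((-92,0,137))
for y in(-50,50):print(proj(c,sw((-92,y,159))))
E
```

```text
time: 8.65
tool_pos: [0.5196, -0.1508, 0.2565]
tcp_rot: [-1.623, -2.684, 0.002]
wrist_force: [0.1, -0.2, 0.9]
width: 0.494
grip_force: 0.0
time: 9.28
tool_pos: [0.5206, -0.1503, 0.2567]
tcp_rot: [-0.401, -3.111, -0.002]
wrist_force: [0.0, -1.0, -0.6]
width: 0.499
grip_force: 0.0
time: 9.65
tool_pos: [0.5208, -0.1505, 0.2572]
tcp_rot: [0.107, -3.136, -0.002]
wrist_force: [0.5, -0.5, -0.0]
width: 0.6
grip_force: 0.0
t 9.7 sander mm [-91.6   1.3 257.6] tool delta [-0.0017 -0.0005  0.1206] turn to yaw 3.211: -0.002 q [-0.33 -0.    1.85  0.    1.29 -1.97] F [ 0.4 -0.2  0.3]
[321.37892042 252.64681728]
[321.16385014 139.84039333]
```

View pics/w6.png

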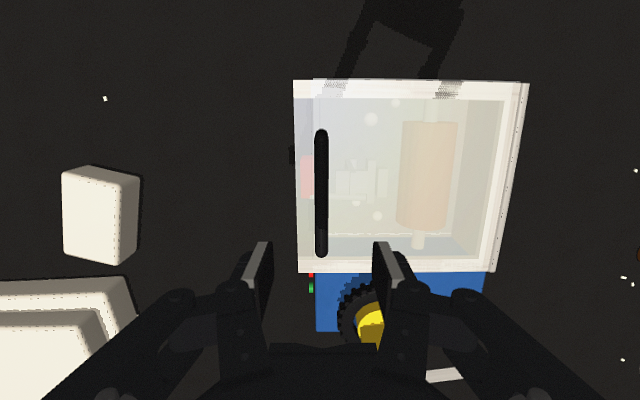

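The handle bar is at col 321, rows 130–258, exactly as predicted. Descending and gripping.

```bash
python3 jog.py '{"increments": [[0, 0, 0.045, 0], [0, 0, 0.045, 0], [0, 0, 0.028, 0], [0, 0, 0, 0]]}' 0.5;python3 jog.py '{"increments": [[0, 0, 0, 0], [0, 0, 0, 0], [0, 0, 0, 0], [0, 0, 0, 0], [0, 0, 0, 0]]}' 0.0 50; python3 -c "
from pose import *
delta((-92,0,137))"
```

```text
time: 10.2
tool_pos: [0.5191, -0.1499, 0.138]
tcp_rot: [0.107, -3.133, -0.004]
wrist_force: [-0.1, 0.2, -0.4]
width: 0.503
grip_force: 0.0
time: 10.82
tool_pos: [0.5234, -0.1514, 0.1437]
tcp_rot: [-0.11, 3.136, -0.002]
wrist_force: [-0.0, 0.1, 7.1]
width: 0.117
grip_force: 49.2
t 10.82 sander mm [-92.7  -1.1 143.7] tool delta [0.0011 0.0007 0.0067] turn to yaw 3.211: 0.0 q [-0.33  0.09  1.98  0.    1.07 -1.97] F [-0.   0.1  7.1]
```

```bash
python3 jog.py '{"increments": [[0, 0.005, -0.017, 0], [0, 0.007, -0.016, 0], [0, 0.008, -0.016, 0], [0, 0, 0, 0]]}'; python3 -c "
from pose import *
delta((-62,0,207))"; python3 jog.py '{"increments": [[0, 0.005, -0.008, 0], [0, 0.004, -0.008, 0], [0, 0.002, -0.004, 0], [0, 0, 0, 0]]}';python3 -c "
from pose import *
delta((-62,0,207))"
```

```text
time: 11.32
tool_pos: [0.5221, -0.1322, 0.1926]
tcp_rot: [-0.111, 3.136, -0.005]
wrist_force: [1.4, -5.7, 3.8]
width: 0.115
grip_force: 50.0
t 11.32 sander mm [-73.4  -1.1 192.6] tool delta [ 0.001   0.0114 -0.0144] turn to yaw 3.211: 0.001 q [-0.29  0.03  1.94 -0.    1.16 -1.93] F [ 1.4 -5.7  3.8]
time: 11.82
tool_pos: [0.5213, -0.1215, 0.21]
tcp_rot: [-0.11, 3.136, -0.005]
wrist_force: [6.3, -6.7, -4.6]
width: 0.113
grip_force: 49.8
t 11.82 sander mm [-62.7  -1.  210. ] tool delta [0.001  0.0007 0.003 ] turn to yaw 3.211: 0.001 q [-0.27  0.01  1.93 -0.    1.2  -1.91] F [ 6.3 -6.7 -4.6]
```

```bash
python3 jog.py '{"increments": [[0, 0.003, -0.007, 0], [0, 0, 0, 0], [0, 0, 0, 0]]}'; python3 -c "
from pose import *
delta((-62,0,207))"
```

```text
time: 12.2
tool_pos: [0.5209, -0.1203, 0.212]
tcp_rot: [-0.111, 3.138, -0.009]
wrist_force: [17.2, -14.9, -28.3]
width: 0.111
grip_force: 50.1
t 12.2 sander mm [-61.5  -0.8 212. ] tool delta [ 0.0008 -0.0005  0.005 ] turn to yaw 3.211: 0.001 q [-0.27  0.01  1.93 -0.01  1.2  -1.91] F [ 17.2 -14.9 -28.3]
```

On the catch stop. Easing off and releasing, then checking the foam's clearance in front.

```bash
python3 jog.py '{"increments": [[0, -0.004, 0.010, 0], [0, 0, 0, 0]]}'; python3 jog.py '{"increments": [[0, 0, 0, 0], [0, 0, 0, 0], [0, 0, 0, 0]]}' 0.45;python3 jog.py '{"increments": [[0, 0, -0.05, 0], [0, -0.03, -0.05, 0], [0, -0.045, 0, 0], [0, 0, 0, 0]]}';  python3 - <<'E'
from pose import *
im,c=snap('wrist','w7.png');delta((-215,0,25))
import pickle
m=(cv2.cvtColor(cv2.imread('pics/w6.png'),cv2.COLOR_BGR2GRAY)>150).astype(np.uint8);k,l,st,ce=cv2.connectedComponentsWithStats(m);i=l[215,95];print('foam px',st[i])
c6=dict(c);  # w1 pose for foam corners
w1=pickle.load(open('w1.pkl','rb'))
for p in((80,176),(138,163),(154,246),(102,249),(165,235)):print(p,(RS.T@(onz(w1,*p,.05)-T)*1000).round(0))
for n,p in(('handle',(-61,0,217)),('lip l',(-104,-100,180)),('lip r',(-104,100,180)),('catch',(-116,0,84))):print(n,proj(c,sw(p)).round(0))
E
```

```text
time: 12.45
tool_pos: [0.5213, -0.1235, 0.2073]
tcp_rot: [-0.11, 3.137, -0.006]
wrist_force: [4.9, -8.1, -1.0]
width: 0.112
grip_force: 52.9
time: 12.82
tool_pos: [0.5195, -0.1206, 0.2073]
tcp_rot: [0.11, -3.139, -0.001]
wrist_force: [-0.1, -0.0, 0.7]
width: 0.45
grip_force: 0.0
time: 13.32
tool_pos: [0.5254, -0.1979, 0.3084]
tcp_rot: [-0.106, 3.139, -0.002]
wrist_force: [0.4, 1.4, -0.1]
width: 0.452
grip_force: 0.0
t 13.38 sander mm [-137.7    0.5  307.5] tool delta [-0.0007 -0.0775  0.2825] turn to yaw 3.211: -0.001 q [-0.4   0.01  1.75  0.    1.38 -2.04] F [ 0.8  0.  -0.2]
foam px [  61  172   60   94 4686]
(80, 176) [-417.   -3.   50.]
(138, 163) [-327.  -16.   50.]
(154, 246) [-368. -133.   50.]
(102, 249) [-449. -111.   50.]
(165, 235) [-343. -123.   50.]
handle [417. 200.]
lip l [356. 280.]
lip r [364.  74.]
catch [341. 167.]
```

View pics/w7.png

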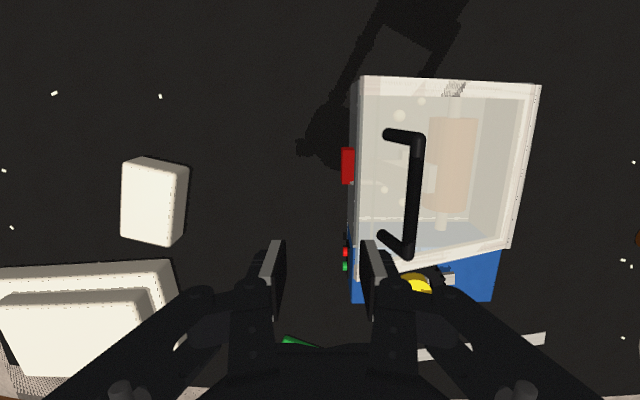

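The guard stays on the catch: its handle is at (414,200), with (417,200) predicted, and the red paddle is at (348,165), clear of the lip. The foam's near edge is at about sander x -327. I'll go down in front with the fingers fully open and push the paddle with the front finger's back.

```bash
python3 jog.py '{"increments": [[0, -0.034, 0, 0], [0, -0.034, 0, 0], [0, 0, 0.055, 0], [0, 0, 0.055, 0], [0, 0, 0.055, 0]]}' 1.0;python3 jog.py '{"increments": [[0, 0, 0.055, 0], [0, 0, 0.04, 0], [0, 0, 0.02, 0], [0, 0, 0, 0]]}';python3 -c "
from pose import *
delta((-185,0,25))"
```

```text
time: 14.0
tool_pos: [0.5295, -0.262, 0.1405]
tcp_rot: [0.111, -3.139, -0.002]
wrist_force: [-0.2, 0.3, 0.2]
width: 1.0
grip_force: 0.0
time: 14.5
tool_pos: [0.5288, -0.2622, 0.0261]
tcp_rot: [0.111, -3.136, -0.003]
wrist_force: [0.7, -0.3, -0.9]
width: 1.007
grip_force: 0.0
t 14.5 sander mm [-203.6    1.3   26.1] tool delta [-0.0013  0.0186  0.0012] turn to yaw 3.211: 0.001 q [-0.5   0.31  1.95  0.    0.88 -2.14] F [ 0.7 -0.3 -0.9]
```

```bash
for i in 1 2 3 4; do python3 jog.py '{"increments": [[0, 0.004, 0, 0], [0, 0, 0, 0]]}' | grep -E 'pos|force:' ; done
```

```text
tool_pos: [0.5313, -0.2601, 0.0299]
wrist_force: [0.8, -0.0, 0.5]
grip_force: 0.0
tool_pos: [0.5297, -0.2556, 0.0284]
wrist_force: [-0.1, -0.2, -0.2]
grip_force: 0.0
tool_pos: [0.529, -0.2514, 0.0276]
wrist_force: [0.3, -0.6, -0.1]
grip_force: 0.0
tool_pos: [0.5287, -0.2473, 0.0275]
wrist_force: [0.1, -0.5, -0.1]
grip_force: 0.0
```

```bash
python3 jog.py '{"increments": [[0, 0.008, 0, 0], [0, 0, 0, 0]]}' | grep -E 'pos|t_force:';for i in 1 2 3 4; do python3 jog.py '{"increments": [[0, 0.003, 0, 0], [0, 0, 0, 0]]}' | grep -E 'pos|t_force:' ; done
```

```text
tool_pos: [0.5284, -0.2393, 0.0278]
wrist_force: [-0.2, 0.5, -0.1]
tool_pos: [0.5283, -0.2368, 0.0279]
wrist_force: [-0.2, -2.2, 1.2]
tool_pos: [0.5281, -0.2341, 0.0279]
wrist_force: [-0.5, -3.8, 0.9]
tool_pos: [0.5284, -0.2342, 0.0284]
wrist_force: [-0.9, -14.5, -0.6]
tool_pos: [0.5286, -0.2343, 0.0288]
wrist_force: [-2.4, -26.0, -3.0]
```

```bash
python3 -c "
from pose import *
delta((-185,0,25));s=read_state();print(s['torque'],s['wrist_force'])"; python3 jog.py '{"increments": [[0, -0.006, 0, 0], [0, 0, 0, 0]]}' | grep -E 'pos|t_force:';python3 -c "
from pose import *
s=read_state();print(s['torque'],s['wrist_force'])"; python3 jog.py '{"increments": [[0, -0.03, 0, 0], [0, 0, 0, 0]]}' | grep -E 'pos|t_force:';python3 - <<'E'
from pose import *
for n in('top','scene','wrist'):
    im,c=snap(n,f'{n}8.png');h=cv2.cvtColor(im,cv2.COLOR_RGB2HSV);m=cv2.inRange(h,(0,150,60),(8,255,255))|cv2.inRange(h,(172,150,60),(180,255,255))
    k,l,st,ce=cv2.connectedComponentsWithStats(m)
    for i in range(1,k):
        if st[i,4]>3: print(n,st[i],ce[i].round(1))
    for d in(0,4,16):print(d,[proj(c,sw((-116+d,y,84))).round(1).tolist() for y in(-22,22)])
    if n=='wrist':
        print([proj(c,sw(p)).round(0).tolist() for p in((-116,-22,56),(-116,22,56),(-104,0,180),(-61,0,217))])
E
```

```text
t 16.75 sander mm [-175.8   -0.5   28.8] tool delta [ 0.0005 -0.0092  0.0039] turn to yaw 3.211: 0.003 q [-0.46  0.28  1.99 -0.01  0.86 -2.09] F [ -2.4 -26.   -3. ]
[-2.98144127  0.24246669  0.16901147] [ -2.38069776 -26.04436535  -2.98860198]
tool_pos: [0.5277, -0.2341, 0.0276]
wrist_force: [0.2, -4.9, 1.7]
[-0.42183508  0.06868732  0.06144991] [ 0.24028118 -4.87051339  1.72423394]
tool_pos: [0.5301, -0.2638, 0.0275]
wrist_force: [0.6, -1.0, 0.4]
top [352 176   2   4   5] [352.2 177.6]
top [185 181   8   8  45] [188.2 184.4]
0 [[358.1, 208.6], [359.4, 221.9]]
4 [[356.9, 208.7], [358.2, 222.0]]
16 [[353.3, 209.0], [354.5, 222.2]]
scene [631  42   5   8  11] [632.8  45.2]
scene [628  53   3   5   7] [628.7  54.6]
scene [621  66   4   5   6] [622.3  68.2]
scene [617  78   2   3   4] [617.2  79. ]
scene [609  91   4   8  10] [610.6  94.5]
scene [600 115   7  10  18] [602.9 119.9]
scene [609 124   4   5   7] [610.7 125.7]
scene [607 128   6   4   8] [609.8 129.8]
scene [613 128   5   4   6] [614.8 129.5]
scene [618 133   7   6  10] [620.7 135.2]
scene [613 134   5   3   7] [615. 135.]
sc
[... 299 characters left out ...]
634 193   5   6  10] [635.7 195.6]
scene [591 195   3   3   5] [591.8 195.8]
scene [620 195   4   3   5] [621.4 196. ]
scene [626 196   2   4   5] [626.8 197.6]
scene [628 199   5   6  10] [630.  201.1]
scene [624 200   3   4   6] [625.3 201.3]
scene [637 203   3   6   8] [638.  205.1]
scene [636 209   4   4   6] [637.  210.8]
scene [412 289  11  11  98] [417.3 294. ]
0 [[285.0, 173.8], [294.6, 166.5]]
4 [[286.0, 174.4], [295.5, 167.1]]
16 [[288.8, 176.1], [298.4, 168.8]]
wrist [ 529  243   86  115 5622] [571.8 292.2]
0 [[543.1, 370.3], [574.4, 274.0]]
4 [[552.4, 369.7], [584.7, 273.7]]
16 [[579.6, 367.8], [614.9, 272.6]]
[[505.0, 323.0], [525.0, 239.0], [-6709.0, -5213.0], [5779.0, 3553.0]]
```

```bash
python3 - <<'E'
from pose import *
im=cv2.imread('pics/wrist8.png');h=cv2.cvtColor(im,cv2.COLOR_BGR2HSV);m=cv2.inRange(h,(0,130,50),(9,255,255))|cv2.inRange(h,(170,130,50),(180,255,255))
cs=max(cv2.findContours(m,0,2)[0],key=cv2.contourArea);ap=cv2.approxPolyDP(cs,3,True)[:,0];print(ap.tolist())
c=cams.camera_info('wrist')
for p in ap:
    print(p,'z56',(RS.T@(onz(c,*p,.056)-T)*1000).round(1)[:2],'z84',(RS.T@(onz(c,*p,.084)-T)*1000).round(1)[:2])
for d in(0,16):print([proj(c,sw((-116+d+e,y,84))).round(0).tolist() for e in(0,12)for y in(-22,22)])
# same on w7 for calibration
E
```

```text
[[545, 244], [529, 304], [545, 310], [585, 357], [614, 277], [562, 243]]
[545 244] z56 [-106.    19.8] z84 [-129.8   33.8]
[529 304] z56 [-106.2  -11.4] z84 [-129.9   10.2]
[545 310] z56 [-97.1 -15.2] z84 [-123.1    7.4]
[585 357] z56 [-65.6 -46.5] z84 [-99.3 -16.3]
[614 277] z56 [-66.    1.9] z84 [-99.6  20.3]
[562 243] z56 [-98.1  20.1] z84 [-123.8   34.1]
[[543.0, 371.0], [574.0, 274.0], [570.0, 369.0], [605.0, 273.0]]
[[579.0, 368.0], [614.0, 273.0], [605.0, 366.0], [643.0, 272.0]]
```

```bash
python3 - <<'E'
from pose import *
im=cv2.imread('pics/wrist8.png');print(im.shape)
c=cams.camera_info('wrist')
# sample along ray of constant y=8: increasing z up the face then back
for v in(265,280,295): print(v,[(u,*im[v,u].tolist()) for u in range(520,640,4)])
for n,im2 in(('w7',cv2.imread('pics/w7.png')),):
    h=cv2.cvtColor(im2,cv2.COLOR_BGR2HSV);m=cv2.inRange(h,(0,130,50),(9,255,255))|cv2.inRange(h,(170,130,50),(180,255,255));cs=max(cv2.findContours(m,0,2)[0],key=cv2.contourArea);print(cv2.boundingRect(cs))
E
```

```text
(400, 640, 3)
265 [(520, 132, 132, 133), (524, 132, 132, 132), (528, 133, 133, 134), (532, 131, 131, 132), (536, 132, 134, 133), (540, 38, 45, 223), (544, 40, 44, 213), (548, 43, 49, 215), (552, 41, 46, 214), (556, 42, 48, 216), (560, 40, 47, 213), (564, 42, 48, 217), (568, 43, 47, 216), (572, 46, 50, 222), (576, 45, 51, 231), (580, 46, 52, 236), (584, 46, 53, 241), (588, 46, 53, 241), (592, 46, 52, 241), (596, 46, 51, 243), (600, 134, 137, 130), (604, 130, 134, 134), (608, 130, 133, 134), (612, 131, 134, 135), (616, 130, 133, 134), (620, 131, 130, 131), (624, 130, 131, 133), (628, 128, 131, 132), (632, 129, 133, 133), (636, 129, 132, 130)]
280 [(520, 133, 136, 136), (524, 131, 134, 135), (528, 131, 134, 134), (532, 131, 134, 135), (536, 39, 44, 224), (540, 41, 48, 221), (544, 42, 49, 223), (548, 43, 50, 223), (552, 43, 47, 223), (556, 43, 48, 223), (560, 45, 50, 223), (564, 40, 46, 215), (568, 42, 47, 216), (572, 42, 47, 216), (576, 45, 49, 226), (580, 45, 49, 227), (584, 44, 49, 227), (588, 44, 50, 227), (592, 50, 57, 248), (596, 56, 63, 254), (600, 83, 97, 255), (604, 86, 99, 255), (608, 85, 99, 255), (612, 82, 94, 255), (616, 138, 140, 139), (620, 130, 133, 135), (624, 131, 130, 132), (628, 130, 131, 133), (632, 128, 130, 132), (636, 128, 130, 131)]
295 [(520, 132, 134, 135), (524, 131, 133, 135), (528, 134, 135, 135), (532, 37, 43, 222), (536, 39, 48, 221), (540, 43, 50, 222), (544, 45, 50, 223), (548, 41, 46, 223), (552, 39, 45, 223), (556, 44, 52, 226), (560, 44, 51, 227), (564, 46, 51, 227), (568, 44, 50, 226), (572, 47, 50, 226), (576, 46, 51, 228), (580, 47, 52, 228), (584, 48, 54, 243), (588, 71, 80, 255), (592, 80, 91, 255), (596, 86, 98, 255), (600, 86, 98, 255), (604, 85, 98, 255), (608, 82, 95, 255), (612, 140, 142, 142), (616, 140, 140, 141), (620, 137, 139, 141), (624, 138, 140, 141), (628, 139, 140, 141), (632, 134, 136, 138), (636, 135, 137, 139)]
(340, 147, 15, 38)
```

The paddle's top face now shows about 8 mm proud of the wall, so the catch is roughly 9–10 mm in. The finger's widest part (the knuckle) probably hit the wall just above the paddle. I'll lower 14 mm so the knuckle meets the paddle, then push again.

```bash
python3 jog.py '{"increments": [[0, 0.008, 0.014, 0], [0, 0.008, 0, 0], [0, 0.005, 0, 0], [0, 0, 0, 0]]}'| grep -E 'pos|t_force:';for i in 1 2 3 4 5; do python3 jog.py '{"increments": [[0, 0.003, 0, 0], [0, 0, 0, 0]]}' | grep -E 'pos|t_force:' ; done
```

```text
tool_pos: [0.5286, -0.242, 0.0138]
wrist_force: [0.2, -0.4, -0.4]
tool_pos: [0.5287, -0.2399, 0.0141]
wrist_force: [-0.4, -1.1, 0.1]
tool_pos: [0.5285, -0.2369, 0.014]
wrist_force: [1.2, -1.6, 1.1]
tool_pos: [0.5283, -0.2341, 0.014]
wrist_force: [0.8, -4.0, 0.9]
tool_pos: [0.5285, -0.2342, 0.0144]
wrist_force: [-1.5, -15.1, -1.2]
tool_pos: [0.5287, -0.2344, 0.0148]
wrist_force: [-2.2, -26.3, -3.6]
```

```bash
python3 -c "
from pose import *
s=read_state();f=s['wrist_force'];print(s['torque'],f,s['tool_pos'],s['q'])"; python3 jog.py '{"increments": [[0, -0.007, 0, 0], [0, 0, 0, 0]]}'| grep -E 'pos|t_force:'; python3 - <<'E'
from pose import *
im,c=snap('wrist','w9.png');h=cv2.cvtColor(im,cv2.COLOR_RGB2HSV);m=cv2.inRange(h,(0,130,50),(9,255,255))|cv2.inRange(h,(170,130,50),(180,255,255))
cs=max(cv2.findContours(m,0,2)[0],key=cv2.contourArea);print(cv2.approxPolyDP(cs,3,True)[:,0].tolist())
for d in(0,8,16,18):print(d,[proj(c,sw((-116+d,y,84))).round(0).tolist() for y in(-22,0,22)],[proj(c,sw((-116+d,y,56))).round(0).tolist() for y in(-22,0,22)])
for v in range(240,400,20):
    row=h[v];mm=np.where(m[v])[0]
    if len(mm):print(v,mm[0],mm[-1],[int(x) for x in im[v,mm[0]:mm[-1]:3,0]])
E
```

```text
[-3.14998454  0.25774723  0.10499124] [ -2.21665879 -26.32315641  -3.60523224] [ 0.52873229 -0.23440879  0.01481939] [-0.45569331  0.30431122  1.99447452 -0.01048351  0.83483864 -2.09226284]
tool_pos: [0.5273, -0.2343, 0.0132]
wrist_force: [-0.7, 0.3, -0.4]Traceback (most recent call last):
  File "<stdin>", line 3, in <module>
ValueError: max() iterable argument is empty
```

```bash
python3 - <<'E'
from pose import *
im=cv2.imread('pics/wrist8.png');g=im.max(2)
c=cams.camera_info('wrist');s=read_state();M=R.from_rotvec(s['tcp_rot']).as_matrix()
print(s['tool_pos'],M.round(3).tolist())
for v in range(230,400,10):
    r=g[v];d=np.where(r<75)[0];d=d[d>330]; e=d[d>330].max() if len(d) else None
    # runs of dark
    tr=np.where(np.diff((r<75).astype(int)))[0]
    out=[]
    for u in tr[tr>330]:
        o,dd=ray(c,u,v);o=M.T@(o-s['tool_pos']);dd=M.T@dd
        p=o+dd*(.011-o[0])/dd[0];out.append((int(u),*(p[1:]*1000).round(0)))
    print(v,out[-4:])
E
```

```text
[ 0.52736471 -0.23410163  0.01322864] [[-0.998, -0.07, -0.001], [-0.07, 0.998, 0.001], [0.001, 0.001, -1.0]]
230 [(467, np.float64(79.0), np.float64(5.0)), (479, np.float64(86.0), np.float64(5.0)), (486, np.float64(90.0), np.float64(5.0))]
240 [(465, np.float64(72.0), np.float64(-7.0)), (477, np.float64(79.0), np.float64(-7.0)), (485, np.float64(83.0), np.float64(-7.0))]
250 [(428, np.float64(50.0), np.float64(-18.0)), (459, np.float64(65.0), np.float64(-18.0)), (477, np.float64(73.0), np.float64(-18.0)), (483, np.float64(76.0), np.float64(-18.0))]
260 [(435, np.float64(50.0), np.float64(-27.0)), (451, np.float64(57.0), np.float64(-27.0)), (475, np.float64(68.0), np.float64(-27.0)), (481, np.float64(71.0), np.float64(-28.0))]
270 [(428, np.float64(44.0), np.float64(-35.0)), (442, np.float64(50.0), np.float64(-35.0)), (450, np.float64(53.0), np.float64(-35.0))]
280 [(349, np.float64(11.0), np.float64(-42.0)), (435, np.float64(44.0), np.float64(-43.0)), (448, np.float64(50.0), np.float64(-43.0)), (457, np.float64(53.0), np.float64(-43.0))]
290 [(376, np.float64(20.0), np.float64(-49.0)
[... 1112 characters left out ...]
 np.float64(-80.0))]
360 [(470, np.float64(40.0), np.float64(-82.0)), (532, np.float64(58.0), np.float64(-83.0)), (587, np.float64(73.0), np.float64(-84.0))]
370 [(499, np.float64(47.0), np.float64(-85.0)), (512, np.float64(50.0), np.float64(-85.0)), (535, np.float64(56.0), np.float64(-86.0)), (595, np.float64(73.0), np.float64(-87.0))]
380 [(461, np.float64(35.0), np.float64(-88.0)), (469, np.float64(37.0), np.float64(-88.0)), (504, np.float64(46.0), np.float64(-88.0)), (603, np.float64(72.0), np.float64(-90.0))]
390 [(459, np.float64(34.0), np.float64(-91.0)), (465, np.float64(35.0), np.float64(-91.0)), (508, np.float64(46.0), np.float64(-91.0)), (611, np.float64(72.0), np.float64(-93.0))]
```

The outline shows the knuckle (lead ≈75 mm) starts 60 mm behind the TCP. The first push was blocked by the wall just above the paddle, and the lowered push should have driven it in. Backing off to the same viewpoint to verify.

```bash
python3 jog.py '{"increments": [[0, -0.03, -0.014, 0], [0, 0, 0, 0]]}'| grep -E 'pos|t_force:'; python3 - <<'E'
from pose import *
im,c=snap('wrist','w10.png');h=cv2.cvtColor(im,cv2.COLOR_RGB2HSV);m=cv2.inRange(h,(0,130,50),(9,255,255))|cv2.inRange(h,(170,130,50),(180,255,255))
cs=max(cv2.findContours(m,0,2)[0],key=cv2.contourArea)
for p in cv2.approxPolyDP(cs,3,True)[:,0]:
    print(p,'z56',(RS.T@(onz(c,*p,.056)-T)*1000).round(1)[:2],'z84',(RS.T@(onz(c,*p,.084)-T)*1000).round(1)[:2])
delta((-205,0,27))
E
```

```text
tool_pos: [0.5313, -0.2655, 0.0288]
wrist_force: [0.2, 0.4, -0.6]Traceback (most recent call last):
  File "<stdin>", line 3, in <module>
ValueError: max() iterable argument is empty
```

```bash
python3 - <<'E'
from pose import *
im=cv2.imread('pics/w10.png')[:,:,::-1];c=cams.camera_info('wrist')
for x in(-116,-106,-100):print(x,[proj(c,sw((x,y,z))).round(0).tolist() for y in(0,22) for z in(56,84)])
print(cv2.resize(im,(20,12),interpolation=cv2.INTER_AREA)[6:12,10:].tolist())
s=im[...,0].astype(int)-im[...,1];ys,xs=np.where(s>60);print(len(xs),xs.min() if len(xs) else 0,ys.min() if len(xs) else 0)
old=cv2.imread('pics/wrist8.png')[:,:,::-1];s=old[...,0].astype(int)-old[...,1];print((s>60).sum())
E
```

```text
-116 [[518.0, 281.0], [562.0, 322.0], [529.0, 237.0], [578.0, 271.0]]
-106 [[539.0, 280.0], [586.0, 321.0], [550.0, 237.0], [604.0, 270.0]]
-100 [[551.0, 280.0], [600.0, 320.0], [563.0, 237.0], [619.0, 269.0]]
[[[65, 62, 60], [65, 62, 60], [65, 62, 60], [65, 63, 61], [68, 65, 63], [116, 114, 111], [140, 140, 137], [138, 138, 135], [136, 135, 133], [134, 134, 131]], [[64, 61, 60], [65, 62, 60], [64, 62, 60], [88, 85, 82], [84, 79, 76], [129, 127, 124], [140, 140, 138], [141, 140, 138], [140, 139, 137], [135, 134, 132]], [[86, 82, 79], [77, 73, 71], [63, 61, 60], [95, 93, 91], [100, 97, 95], [137, 137, 134], [141, 140, 138], [140, 139, 137], [141, 140, 138], [139, 138, 136]], [[95, 90, 86], [96, 91, 88], [94, 90, 86], [66, 65, 65], [64, 65, 67], [83, 83, 84], [75, 76, 77], [121, 120, 119], [137, 137, 134], [136, 135, 133]], [[74, 73, 72], [73, 72, 72], [81, 79, 78], [64, 64, 66], [67, 67, 69], [79, 78, 82], [66, 66, 69], [67, 67, 69], [127, 126, 124], [138, 138, 135]], [[62, 63, 65], [63, 63, 65], [60, 61, 63], [61, 62, 64], [72, 82, 98], [120, 122, 125], [62, 62, 64], [58, 58, 60], [72, 72, 74], [150, 153, 156]]]
0 0 0
5722
```

The red paddle has vanished into the wall, so the catch is fully in. Going back up to the earlier viewpoint to confirm the guard hasn't moved.

```bash
python3 jog.py '{"increments": [[0, -0.004, -0.055, 0], [0, 0, -0.055, 0], [0, 0, -0.055, 0], [0, 0, -0.055, 0], [0, 0, -0.055, 0]]}' | grep tool; python3 jog.py '{"increments": [[0, 0.035, -0.004, 0], [0, 0.035, 0, 0], [0, 0, 0, 0]]}' 0.45 | grep tool;python3 - <<'E'
from pose import *
im,c=snap('wrist','w11.png');delta((-61.5,0,212))
for f in('w7','w11'):
    g=cv2.imread(f'pics/{f}.png',0);r=g[150:230,370:470]
    print(f,[ (np.where(g[v,370:470]<50)[0]+370)[[0,-1]].tolist() if (g[v,370:470]<50).any() else None for v in range(150,240,15)])
h=cv2.cvtColor(im,cv2.COLOR_RGB2HSV);m=cv2.inRange(h,(0,130,50),(9,255,255))|cv2.inRange(h,(170,130,50),(180,255,255));print('red',[x.tolist() for x in cv2.connectedComponentsWithStats(m)[2][1:] if x[4]>10])
for t in(.30,.36):
    cc,ss=np.cos(t),np.sin(t);print(t,proj(c,sw((98-190*cc+49*ss,0,104+190*ss+49*cc))))
E
```

```text
tool_pos: [0.5297, -0.2667, 0.3032]
tool_pos: [0.5248, -0.1954, 0.3059]
t 20.8 sander mm [-138.1    0.6  305.8] tool delta [-0.001   0.0765  0.0939] turn to yaw 3.211: 0.003 q [-0.4   0.01  1.75  0.    1.38 -2.05] F [ 0.3 -0.5  0.8]
w7 [[410, 424], [409, 422], [408, 421], [406, 419], [405, 418], [404, 416]]
w11 [[408, 422], [407, 420], [405, 419], [404, 417], [402, 415], [401, 414]]
red [[340, 248, 5, 10, 49]]
0.3 [401.35151585 198.32056598]
0.36 [412.17176945 202.00321863]
```

Guard still at about 0.36 (handle cols 407–420) and the paddle is hidden. Regripping the handle.

```bash
python3 jog.py '{"increments": [[0, 0.039, 0, 0], [0, 0.038, 0, 0], [0, 0, 0.04, 0], [0, 0, 0.04, 0], [0, 0, 0.022, 0]]}' 0.45 | grep -E 'tool|t_f'; python3 jog.py '{"increments": [[0, 0, 0, 0], [0, 0, 0, 0], [0, 0, 0, 0], [0, 0, 0, 0]]}' 0.0 50; python3 -c "
from pose import *
delta((-61.5,0,212))
P=lambda t:np.array([98-190*np.cos(t)+49*np.sin(t),104+190*np.sin(t)+49*np.cos(t)])
for a in np.arange(.36,1.5,.13): print(round(a,2),(P(a)-P(.36)).round(1),(P(a+.13)-P(a)).round(1))"
```

```text
tool_pos: [0.5182, -0.1216, 0.2012]
wrist_force: [-0.1, 0.2, 0.4]
time: 21.92
tool_pos: [0.5192, -0.1227, 0.2045]
tcp_rot: [0.11, -3.138, 0.002]
wrist_force: [-3.8, -4.4, -5.1]
width: 0.114
grip_force: 48.7
t 21.93 sander mm [-63.8   1.1 204.5] tool delta [-0.0011  0.0023 -0.0075] turn to yaw 3.211: 0.001 q [-0.28  0.02  1.94 -0.    1.19 -1.92] F [-3.8 -4.4 -5.1]
0.36 [0. 0.] [16.  19.9]
0.49 [16.  19.9] [18.4 17.6]
0.62 [34.4 37.5] [20.5 15.1]
0.75 [54.9 52.6] [22.3 12.3]
0.88 [77.3 64.9] [23.7  9.3]
1.01 [101.   74.2] [24.7  6.1]
1.14 [125.7  80.3] [25.3  2.9]
1.27 [151.1  83.2] [25.5 -0.4]
1.4 [176.6  82.8] [25.2 -3.7]
```

Gripped. I'll swing it along the arc, starting cautiously.

```bash
python3 jog.py '{"increments": [[0, 0.008, -0.010, 0], [0, 0.008, -0.010, 0], [0, 0.009, -0.009, 0]]}'; python3 -c "
from pose import *
delta((-39,0,233))"
```

```text
time: 22.3
tool_pos: [0.5175, -0.0985, 0.2341]
tcp_rot: [0.11, -3.138, 0.005]
wrist_force: [-4.4, -6.2, -3.7]
width: 0.115
grip_force: 48.7
t 22.3 sander mm [-39.5   1.1 234.1] tool delta [-0.0011  0.0005  0.0011] turn to yaw 3.211: 0.001 q [-0.23 -0.02  1.91 -0.    1.25 -1.87] F [-4.4 -6.2 -3.7]
```

```bash
python3 jog.py '{"increments": [[0, 0.0094, -0.0085, 0], [0, 0.010, -0.008, 0], [0, 0.0105, -0.0071, 0], [0, 0.011, -0.0065, 0], [0, 0.0113, -0.0058, 0]]}' | grep -E 'tool|t_f|wid'; python3 jog.py '{"increments": [[0, 0.0117, -0.005, 0], [0, 0.012, -0.0043, 0], [0, 0.0122, -0.0034, 0], [0, 0.0125, -0.0027, 0], [0, 0, 0, 0]]}'; python3 -c "
from pose import *
delta((62,0,287))"
```

```text
tool_pos: [0.5141, -0.0476, 0.2717]
wrist_force: [-6.3, -9.5, 0.8]
width: 0.118
time: 23.55
tool_pos: [0.5108, 0.0021, 0.2896]
tcp_rot: [-0.111, 3.138, -0.006]
wrist_force: [-10.3, -5.7, 11.6]
width: 0.114
grip_force: 49.7
t 23.55 sander mm [ 61.3   0.8 289.6] tool delta [-0.0008  0.0007  0.0026] turn to yaw 3.211: 0.001 q [-0.04 -0.08  1.87 -0.    1.35 -1.68] F [-10.3  -5.7  11.6]
```

```bash
python3 jog.py '{"increments": [[0, 0.0126, -0.0015, 0], [0, 0.0127, -0.0007, 0], [0, 0.0127, 0, 0], [0, 0.0127, 0.0005, 0], [0, 0, 0, 0]]}' | grep -E 'tool|t_f|wid'; python3 jog.py '{"increments": [[0, 0.003, 0.0005, 0], [0, 0.003, 0.0005, 0], [0, 0, 0, 0]]}'| grep -E 'tool|t_f|wid'; python3 -c "
from pose import *
delta((114,0,287))"
```

```text
tool_pos: [0.51, 0.0543, 0.2919]
wrist_force: [-2.6, -1.6, 9.0]
width: 0.115
tool_pos: [0.5101, 0.0545, 0.2919]
wrist_force: [-3.7, -19.1, 13.1]
width: 0.117
t 24.55 sander mm [113.7  -2.1 291.9] tool delta [0.0021 0.0004 0.0049] turn to yaw 3.211: 0.0 q [ 0.07 -0.08  1.87 -0.01  1.35 -1.57] F [ -3.7 -19.1  13.1]
```

At the open stop. Easing off, releasing and lifting clear.

```bash
python3 jog.py '{"increments": [[0, -0.005, 0, 0], [0, 0, 0, 0]]}' | grep -E 'tool|t_f'; python3 jog.py '{"increments": [[0, 0, 0, 0], [0, 0, 0, 0], [0, 0, 0, 0]]}' 0.33| grep -E 'tool|t_f|wid'; python3 jog.py '{"increments": [[0, 0, -0.03, 0], [0, 0, -0.04, 0], [0, 0, -0.05, 0], [0, 0, -0.05, 0], [0, 0, 0, 0]]}'| grep -E 'tool|t_f'; python3 - <<'E'
from pose import *
im,c=snap('wrist','w12.png');t,ct=snap('top','t12.png');sc,cs=snap('scene','s12.png')
delta((114,0,450))
P=lambda t,y:sw((98-190*np.cos(t)+49*np.sin(t),y,104+190*np.sin(t)+49*np.cos(t)))
for th in(1.2,1.3,1.4):print(th,[proj(c,P(th,y)).round(0).tolist() for y in(-45,0,45)])
g=im.max(2)
for v in range(120,260,10):
    d=np.where(np.diff((g[v]<55).astype(int)))[0];print(v,d[(d>230)&(d<470)].tolist())
E
```

```text
tool_pos: [0.5101, 0.0543, 0.2919]
wrist_force: [-4.6, -4.1, 13.4]
tool_pos: [0.5077, 0.0552, 0.2857]
wrist_force: [-0.1, -0.5, 0.2]
width: 0.329
tool_pos: [0.5093, 0.0552, 0.461]
wrist_force: [0.6, 0.0, -0.2]
t 25.95 sander mm [114.3   0.6 454.4] tool delta [-0.0006 -0.0003  0.0044] turn to yaw 3.211: 0.001 q [ 0.06 -0.11  1.6   0.    1.65 -1.58] F [-0.3  0.   0.4]
1.2 [[286.0, 216.0], [284.0, 176.0], [283.0, 133.0]]
1.3 [[304.0, 217.0], [303.0, 177.0], [302.0, 133.0]]
1.4 [[322.0, 217.0], [322.0, 176.0], [322.0, 133.0]]
120 [316, 465, 467, 469]
130 [276, 466, 467, 469]
140 [315]
150 [315]
160 [315]
170 [315]
180 [315]
190 [315]
200 [315, 464]
210 [231, 235, 238, 241, 313, 314, 315, 462]
220 [258, 280]
230 [252, 264, 314, 461, 463]
240 [254, 264, 291, 295, 314, 353, 364]
250 [245, 256, 258, 278, 288, 355, 366]
```

```bash
python3 - <<'E'
from pose import *
for a,b,rs in(('top0','t12',{'tape':(175,220,45,45),'glue':(175,170,40,35),'foam':(410,165,50,55),'knob':(305,150,50,40)}),('scene0','s12',{'foam':(190,135,50,40),'glue':(395,280,40,50),'tape':(425,250,50,40),'ringmark':(255,180,45,40)})):
    A=cv2.imread(f'pics/{a}.png',0);B=cv2.imread(f'pics/{b}.png',0)
    for k,(x,y,w,h) in rs.items():
        d=cv2.absdiff(A[y:y+h,x:x+w],B[y:y+h,x:x+w]);print(a,k,'changed px',int((d>40).sum()))
c=cams.camera_info('scene')
for f in('scene0','s12'):
    im=cv2.imread(f'pics/{f}.png');m=((im.min(2)>150)&(im.max(2).astype(int)-im.min(2)<40))[190:216,262:296];ys,xs=np.where(m)
    k,l,st,ce=cv2.connectedComponentsWithStats(m.astype(np.uint8));print(f,[(s[4],(e+[262,190]).round(1).tolist()) for s,e in zip(st[1:],ce[1:])])
E
```

```text
top0 tape changed px 7
top0 glue changed px 52
top0 foam changed px 0
top0 knob changed px 414
scene0 foam changed px 0
scene0 glue changed px 0
scene0 tape changed px 0
scene0 ringmark changed px 429
scene0 [(np.int32(54), [292.9, 194.3]), (np.int32(4), [278.5, 206.5])]
s12 [(np.int32(18), [294.0, 199.2]), (np.int32(7), [278.9, 206.4]), (np.int32(40), [291.5, 210.1])]
```

The tape, bottle and foam haven't moved, and the ring mark is within half a pixel (278.5→278.9). Handing in.

```bash
python3 -c "
from workcell import bot, cams, job, read_state
print(job.finish_job())"
```

```text
the job is handed in; nothing more can be done
None
```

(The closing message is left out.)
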